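# Run the wing nut onto the label-roll stand

## Task

The wing nut is sitting loosely on top of the label roll's spindle, not yet in the thread. Without lifting it off, turn it backward (anticlockwise seen from above) just until it drops into the start of the thread, then run it forward (clockwise) all the way down until it clamps the roll snugly, and let go. Go by feel: do not force the nut at any stop, and leave the things round about where they are.

Things in the scene. Friction and masses are not known exactly. Their poses are not given: they have to be found in the camera images.
- nut_grip (a point): Grip bar of the grey wing nut: point at half the bar's height on the nut's axis, 55 mm above the nut's foot. Bar 50 mm long (this frame's x), 12 mm thick (y), 30 mm tall; it stands on a flat round cap (46 mm wide, 15 mm below this point). z is up along the axis. Bare turning takes under 0.05 N m, 0.15 to 0.4 N m is snug; over 0.5 N m is forcing it.
- nut_foot (a point): Centre of the nut's flat underside, on its axis. It starts 55 mm above the worktop, drops about 9 mm under its own weight when the three pins hidden in the nut find the thread starts, and lies 41 mm above the worktop when it meets the roll.
- wing_nut: The whole nut: 70 mm tall, foot flange 62 mm wide, about 0.12 kg; origin at the centre of its underside. From where it sits it drops after about 0.2 to 1.0 rad of backward (anticlockwise) turning; a wall stops it some 0.4 rad beyond, and a tooth stops forward turning before the drop.
- stand: Round steel foot plate, 90 mm wide, 10 mm thick, fixed to the worktop; origin under its centre, z up along the spindle's axis. The fixed steel spindle (71 mm to its tip) has a right-hand three-start thread: clockwise from above runs the nut down 27 mm a turn. Where its starts point is not given. The thread holds the nut where it is left.
- label_roll: White roll of blank labels lying on the foot plate round the spindle, 72 mm wide, 31 mm tall; origin under its centre, 10 mm above the worktop. Loose until clamped: after the drop the nut meets it after about 1.2 to 1.8 rad of forward turning, and about 0.1 rad more makes it snug.
- masking_tape: cream masking tape roll lying flat, 93 mm wide, 24 mm tall; a bystander, origin under its centre
- stapler: red stapler, 135 mm long, 46 mm tall; a bystander, origin under its centre
- sticker_roll: spare white sticker roll, 66 mm wide, 30 mm tall; a bystander, origin under its centre
- balloon_weight_2: gold balloon weight, 45 mm wide, 46 mm tall; a bystander, origin under its centre

How it is judged (in metres and radians):
On the way:
1. the nut has dropped at least 6 mm, into the start of the thread (z of nut_foot in the frame of stand below 0.049 m), for 0.1 s.
At the end, for the whole second after the job is handed in: The nut's foot is within 1.5 mm of the roll's top and presses on the roll with more than 5 N (snug); the nut is at rest and released (z of nut_foot in the frame of stand below 0.0425 m and contact force between wing_nut and label_roll above 5 N and linear speed of wing_nut below 0.01 m/s); the robot touches nothing.
It fails at once if the nut is lifted off the spindle (more than 4 mm above where it sat) (z of nut_foot in the frame of stand above 0.059 m).
It fails at once if the nut is forced against the spindle (contact force over 80 N) (contact force between wing_nut and spindle above 80 N).
It fails at once if the roll is crushed by the nut (over 80 N) (contact force between wing_nut and label_roll above 80 N).
It fails at once if a bystander is moved more than 20 mm (distance of any of masking_tape, stapler, sticker_roll, balloon_weight_2 from where it was at the start of the episode above 0.02 m).
It also fails if it takes over 72 s, if anything falls off the work surface, if the arm or the gripper's body presses on something with over 40 N, if the wrist force passes 120 N, or if a joint passes its speed limit or range.

## Robot

A 7-joint arm with a two-finger parallel gripper is mounted at the origin on a cart in front of the work surface, level with it; the furniture and walls round the work are solid. World frame = base frame: x ahead of the robot, y to its left, z up, the work surface at z = 0. Lengths are in m, angles in degrees, forces in N, time in s.
With the tool pointing down it reaches from about 0.4 to 0.875 m from the base axis. Payload 6.5 kg.
Tool frame: the origin (TCP) lies midway between the tips of the shut fingers; the grasp point (between the pads) lies 19 mm behind it; z points along the fingers, y is the line along which they close (so a half turn about z gives the same grasp; the last joint's range is limited). The gripper opens to 88 mm and grips with 3 to 60 N. Pads are 18 mm wide; open, the fingers measure 123 mm over their backs; the gripper's body (75 mm by 187 mm) begins 45 mm behind the grasp point.
Start: joints at [66.051, 30.733, -0.252, 88.115, 0.149, 61.152, -4.079], TCP at [0.224, -0.61, 0.239] pointing down, gripper open.
Joint ranges: [-154.64, 154.64], [-21.42, 123.67], [-72.66, 72.17], [13.99, 137.28], [-74.86, 254.86], [10.95, 109.41], [-158.01, 158.01]. Speed limits (degrees/s): [136.94, 136.94, 180, 180, 180, 180, 180].

## Interface

Orientations are given as a 3x3 rotation matrix whose columns are the frame's x, y, z axes.
In Python, from plant import * gives the robot as it stands.
- The arm moves only by the tool move_arm, never from a script. Its argument "series" is a list of rows, each a list of 2 entries, a list of its own where there are three numbers: the shift along the tool's x, y, z in mm, then the turn, a rotation vector about the tool's x, y, z in degrees. In form: [[[dx, dy, dz], [wx, wy, wz]], ...]. A call has 1 to 5 rows; each row shifts and turns the commanded pose from where the row before left it, along the tool's axes as they then stand; what a row does not reach is not made up. A row lasts 1/8 s, in which the tool goes at most 62.5 mm and 10.7 degrees, less where a joint would pass 70% of its speed; a pose out of reach is approached as far as the arm can. A call is refused whole if a number of a shift passes 62.5 or a number of a turn 10.7, either way. A call with a gripper value outside its range is refused whole. "hand" is the finger opening in mm, from 0 to 88.1, set as the call begins (left out, the last holds). The fingers move at their own pace and stop on an object; "newtons" is the grip in N (left out, the last holds). Time passes only in rows, so rows that do not move let the fingers close. It gives the time, the measured TCP pose, the force and the opening at its end, in the units of the state.
- observe(): the state, without advancing time (a new reading comes with each control period).
- capture(name): name is "scene" or "top" or "wrist"; returns a dict with "img" (400x640x3 uint8, red, green, blue), "depth" (400x640 float32, m along the optical axis (not along the pixel's ray), 0 where there is no reading), "camera_matrix" (3x3 intrinsics, pixels), "R" (3x3) and "t" (3): a world point X has camera coordinates R X + t. Camera axes: x right, y down, z forward; pixel columns grow to the right and rows downward; lengths in m; the calibration is good to about 2 mm. A picture is of the moment at which its call begins.
- close_job(): hands the job in, once; it reports no verdict.
Trained networks look in the newest picture that a camera, given by its name, has taken for a name from the list of things; names that differ only in an ending like _2 or _b are one class to them, and where a whole thing is asked for, a point or a joint stands for the part that bears it (a point fixed in the world has none). Each returns a list of dicts, best first, with "confidence" (0 to 1); they miss things now and then, are a little off and sometimes report something else, mostly with a low value. They report only what shows in the picture. A call takes as long as a camera call.
- spot_in(thing, camera): "uv" ([column, row] in pixels, amid what is visible of it).
The state is a dict: "clock": time; "qpos": joint angles; "qd": joint speeds; "effort": joint torques, N m; "eef_pos": TCP position; "ee_rot": TCP orientation; "ft_force": force on the tool from outside, world axes, zero at the start; "moment": the same for the moment, N m; "grip_width": finger opening in m.
Only numpy, scipy, OpenCV 4.12 (cv2) and the standard library are available. Lean on these libraries where they do the work, as an engineer would, in place of code of your own. Each camera call takes 0.05 s, during which the arm holds its last target. There are 200 camera calls.

## Working session

There is one attempt and no reset: what is moved stays moved. The work goes in short steps, Python scripts to look and compute and a tool call to move; the robot and the scene stay as the last step left them, time stands still between calls to the robot, and variables do not carry over. Pictures are saved under pics/ and viewed, on a budget of 10 in all, crops included, one or two more only if the job needs it, and the job is handed in when it is done.

Besides the shell and the picture viewer there is one more tool, called after "Request:" by a JSON object that holds its "name" and its "arguments". move_arm: Moves the arm, as the interface text tells. Its arguments: {"type":"object","properties":{"series":{"type":"array"},"hand":{"type":"number"},"newtons":{"type":"number"}},"required":["series"]}

```bash
mkdir -p pics; cat > h.py <<'E'
from plant import *
import numpy as np, cv2
def snap(cam,fn=None):
    c=capture(cam)
    if fn: cv2.imwrite('pics/'+fn,c['img'][:,:,::-1])
    return c
def cloud(c):
    d=c['depth'];v,u=np.indices(d.shape);K=c['camera_matrix']
    P=np.stack([(u-K[0,2])/K[0,0]*d,(v-K[1,2])/K[1,1]*d,d],-1)
    return (P-c['t'])@c['R']
E
python3 - <<'E'
from h import *
s=observe();print(s)
for cam in ('scene','top'):
    c=snap(cam,cam+'0.png');W=cloud(c)
    print(cam,c['R'].round(3).tolist(),c['t'].round(3),c['camera_matrix'].round(1).tolist())
    for n in ('nut_grip','wing_nut','stand','label_roll','masking_tape','stapler','sticker_roll','balloon_weight_2'):
        for r in spot_in(n,cam)[:2]:
            u,v=map(int,r['uv']);print(n,r['uv'],round(r['confidence'],2),W[v,u].round(3),c['depth'][v,u])
E
```

```text
{'clock': 0.0, 'qpos': array([66.05081292, 30.77701113, -0.25287149, 88.16953187,  0.1507022 ,
       61.15220346, -4.07877924]), 'qd': array([-0.00112545,  0.02769543,  0.11277159, -0.00517715,  0.0412585 ,
       -0.11645588, -0.00534292]), 'effort': array([-1.17383615e-04, -5.70985973e+01,  9.90879647e-01, -2.51603222e+01,
       -5.61514695e-02,  1.78103778e-02,  1.87570445e-04]), 'eef_pos': array([ 0.22372965, -0.60963539,  0.23785276]), 'ee_rot': array([[ 9.38730171e-01,  3.44652161e-01, -7.44726110e-04],
       [ 3.44652926e-01, -9.38728908e-01,  1.54853277e-03],
       [-1.65390763e-04, -1.71032646e-03, -9.99998524e-01]]), 'ft_force': array([-0.8512991 , -0.47635896,  0.50564804]), 'moment': array([-0.04698698, -0.02436627, -0.02317125]), 'grip_width': 0.08779842524147988}
scene [[-0.838, -0.545, 0.007], [-0.424, 0.644, -0.637], [0.343, -0.537, -0.771]] [0.523 0.3   0.756] [[393.7, 0.0, 316.5], [0.0, 393.7, 199.1], [0.0, 0.0, 1.0]]
nut_grip [354.1, 231.6] 0.92 [0.495 0.057 0.095] 0.8212832
wing_nut [352.7, 228.7] 0.62 [0.501 0.055 0.098] 0.822225
stand [347.5, 258.9] 0.84 [0.
[... 473 characters left out ...]
8, -0.994]] [0.045 0.596 0.879] [[368.7, 0.0, 323.3], [0.0, 368.7, 201.4], [0.0, 0.0, 1.0]]
nut_grip [326.6, 239.8] 0.67 [0.503 0.035 0.124] 0.8090056
wing_nut [324.2, 236.6] 0.75 [0.509 0.04  0.125] 0.8096075
wing_nut [364.2, 176.4] 0.39 [ 0.659 -0.056  0.028] 0.9180395
stand [334.8, 253.5] 0.87 [0.468 0.019 0.007] 0.9217293
stand [308.6, 146.7] 0.34 [0.738 0.085 0.023] 0.93589497
masking_tape [313.4, 149.1] 0.82 [ 0.736  0.074 -0.001] 0.9597675
stapler [407.8, 244.0] 0.72 [ 0.492 -0.156  0.044] 0.8807246
stapler [327.6, 238.9] 0.58 [0.505 0.033 0.124] 0.809333
sticker_roll [258.6, 240.1] 0.94 [0.5   0.212 0.001] 0.9386394
balloon_weight_2 [365.4, 178.3] 0.59 [ 0.654 -0.058  0.029] 0.916652
```

```bash
python3 - <<'E'
from h import *
ims=[]
for cam in ('scene','top'):
    c=snap(cam);W=cloud(c);ims.append(c['img'])
    near=np.hypot(W[...,0]-.505,W[...,1]-.038)<.06
    for lo,hi in ((.117,.14),(.085,.1),(.048,.066)):
        P=W[near&(W[...,2]>lo)&(W[...,2]<hi)]
        if len(P)<3: continue
        (cx,cy),(a,b),an=cv2.minAreaRect((P[:,:2]*1000).astype(np.float32))
        w,V=np.linalg.eigh(np.cov(P[:,:2].T));d=V[:,1]
        print(cam,lo,len(P),'rect',round(cx,1),round(cy,1),round(a,1),round(b,1),round(an,1),'mean',P.mean(0).round(4),'medz',np.median(P[:,2]).round(4),'ax',np.degrees(np.arctan2(d[1],d[0])).round(1),(w**.5).round(4))
a=ims[0][120:320,230:440];b=ims[1][130:300,220:440]
a=cv2.resize(a,(400,380));b=cv2.resize(b,(400,380),interpolation=cv2.INTER_CUBIC)
cv2.imwrite('pics/a.png',np.hstack([a,b])[:,:,::-1])
E
```

```text
scene 0.117 129 rect 504.1 39.9 48.0 11.1 83.7 mean [0.5036 0.0413 0.1235] medz 0.124 ax 82.2 [0.0034 0.0144]
scene 0.085 207 rect 503.9 41.9 45.3 42.1 13.0 mean [0.4989 0.0448 0.0935] medz 0.0944 ax -150.8 [0.0114 0.0133]
scene 0.048 202 rect 502.2 45.9 60.2 46.1 22.3 mean [0.4989 0.0528 0.0592] medz 0.0588 ax -157.1 [0.0112 0.019 ]
top 0.117 125 rect 503.7 37.9 49.5 11.9 83.9 mean [0.5037 0.0377 0.1236] medz 0.1237 ax 83.7 [0.0035 0.0145]
top 0.085 211 rect 503.6 37.6 41.4 44.6 82.7 mean [0.5034 0.0378 0.0939] medz 0.094 ax 171.6 [0.0105 0.014 ]
top 0.048 188 rect 504.3 37.7 57.2 59.2 90.0 mean [0.5036 0.0343 0.0579] medz 0.0579 ax 176.9 [0.0182 0.0206]
```

View pics/a.png

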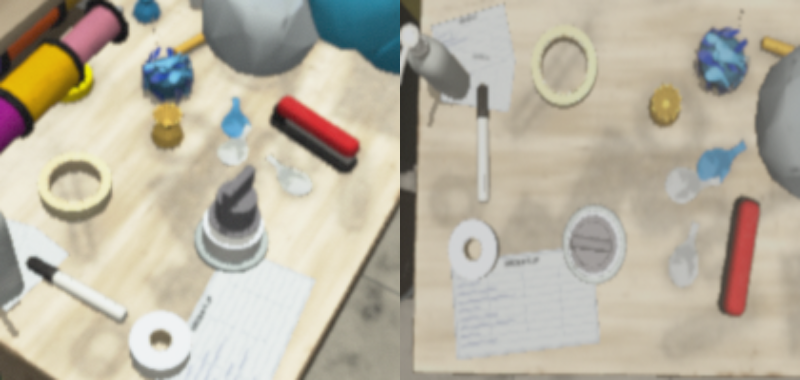

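View pics/scene0.png

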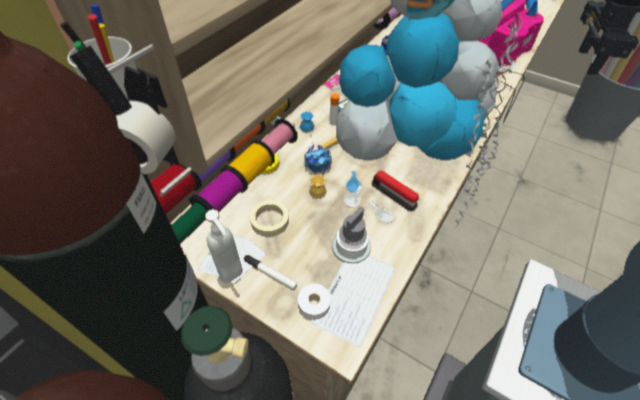

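```bash
python3 - <<'E'
from h import *
P=[]
for cam in ('scene','top'):
    c=snap(cam);W=cloud(c);P.append(W[c['depth']>0])
P=np.concatenate(P)
print('max height map; rows x, cols y')
ys=np.arange(-.8,.3,.1);print('       ',ys.round(2))
for x in np.arange(0.1,1.0,.1):
    r=[]
    for y in ys:
        m=(abs(P[:,0]-x-.05)<.05)&(abs(P[:,1]-y-.05)<.05)&(P[:,2]>.03)
        r.append('%4d/%4d'%(P[m,2].min()*1000,P[m,2].max()*1000) if m.sum()>5 else '    -    ')
    print(round(x,1),*r)
E
```

```text
max height map; rows x, cols y
        [-0.8 -0.7 -0.6 -0.5 -0.4 -0.3 -0.2 -0.1 -0.   0.1  0.2]
0.1     -         -      241/ 402     -         -         -         -         -         -         -         -    
0.2     -      238/ 382  239/ 404     -         -         -         -         -         -         -         -    
0.3     -         -       30/ 314   31/ 272   30/ 315   54/ 169     -         -         -         -         -    
0.4     -         -      160/ 333  153/ 393   34/ 353   35/ 334   30/  48     -       30/ 125   30/  33   30/  33
0.5     -         -      233/ 241  173/ 384  164/ 550   32/ 567   30/ 149     -       30/ 128   30/  33   30/  33
0.6     -         -         -      167/ 187  114/ 554   48/ 563   30/ 273   30/  48     -         -       30/ 522
0.7     -         -      302/ 307   30/ 308   30/ 512  101/ 513   30/ 513   42/ 513   38/ 513   52/ 513   41/ 642
0.8   30/ 146   33/  65   30/ 306   37/ 307   41/ 307   30/ 307   36/ 308   36/ 307   31/ 307   30/ 512   84/ 550
0.9   30/  63   30/  64   30/  63   30/  63   30/ 330   30/ 356   30/ 355   30/ 356   30/ 356   30/ 177   30/ 528
```

View pics/top0.png

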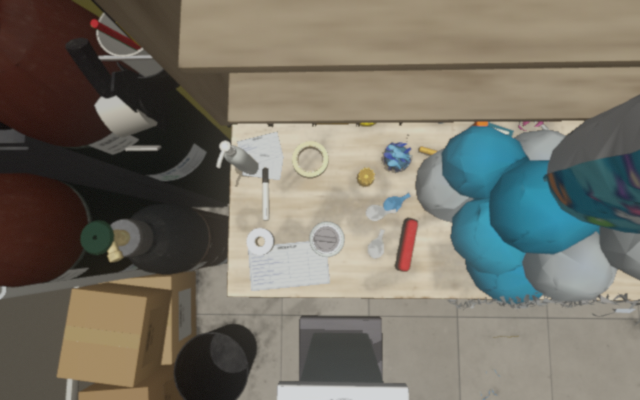

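```bash
python3 - <<'E'
from h import *
P=[];C=[]
for cam in ('scene','top'):
    c=snap(cam);W=cloud(c);m=c['depth']>0;P.append(W[m]);C.append(c['img'][m])
    for X in ([.224,-.61,.24],[.224,-.61,.45],[0,0,0],[0.1,-.25,.5],[0,0,.4]):
        q=c['camera_matrix']@(c['R']@np.array(X)+c['t']);print(cam,X,(q[:2]/q[2]).round(),q[2].round(2))
P=np.concatenate(P);C=np.concatenate(C)
m=(P[:,2]>.03)&(P[:,2]<.65)&(P[:,0]<.7)&(P[:,1]<-.03)&(P[:,0]>0.05);P=P[m];C=C[m]
r=np.hypot(P[:,0],P[:,1]);a=np.degrees(np.arctan2(P[:,1],P[:,0]))
for lo in range(-80,0,5):
    k=(a>=lo)&(a<lo+5)
    o=[]
    for z0,z1 in ((.03,.1),(.1,.2),(.2,.3),(.3,.4),(.4,.5),(.5,.65)):
        s=k&(P[:,2]>=z0)&(P[:,2]<z1);o.append('%.2f(%3d)'%(np.percentile(r[s],1),s.sum()) if s.sum()>2 else '   -   ')
    print(lo,*o)
E
```

```text
scene [0.224, -0.61, 0.24] [587.  62.] 0.98
scene [0.224, -0.61, 0.45] [642. -31.] 0.81
scene [0, 0, 0] [589. 355.] 0.76
scene [0.1, -0.25, 0.5] [740.  37.] 0.54
scene [0, 0, 0.4] [780. 239.] 0.45
top [0.224, -0.61, 0.24] [695. 401.] 0.64
top [0.224, -0.61, 0.45] [868. 479.] 0.43
top [0, 0, 0] [342. 451.] 0.88
top [0.1, -0.25, 0.5] [589. 628.] 0.38
top [0, 0, 0.4] [346. 626.] 0.48
-80    -       -       -       -       -       -   
-75 1.12(112) 1.12( 37) 0.59(139) 0.55(700) 0.61( 20)    -   
-70 1.01(297) 1.01(677) 0.59(337) 0.55(1798) 0.61( 24)    -   
-65 1.00(435) 1.01(550)    -       -       -       -   
-60 0.67( 94) 0.67(110) 0.67( 10)    -       -       -   
-55 0.56( 73) 0.58(336) 0.61(493) 0.64( 53)    -       -   
-50 0.56( 46) 0.53(319) 0.56(385) 0.63(289)    -       -   
-45 0.46( 69) 0.50(879) 0.54(2416) 0.60(2866)    -       -   
-40 0.46(255) 0.47(1904) 0.50(3383) 0.51(1344) 0.63(121)    -   
-35 0.51(353) 0.51(1433) 0.54(1339) 0.57(2573) 0.62(1299) 0.62(209)
-30 0.54( 57) 0.52(1666) 0.55(2755) 0.57(5407) 0.63(4174) 0.63(3711)
-25 0.46(177) 0.55(2539) 0.61(3179) 0.61(1474)    -       -   
-20 0.45(1860) 0.60(2822) 0.63(3408)    -       -       -   
-15 0.67(342) 0.66( 45)    -       -       -       -   
-10 0.64(263)    -       -       -       -       -   
-5 0.64(113)    -       -       -       -       -
```

Request:
{"name": "move_arm", "arguments": {"series": [[[0,-44,-36],[0,0,0]],[[0,-44,-36],[0,0,0]],[[0,-44,-36],[0,0,0]],[[0,-44,-36],[0,0,0]],[[0,-44,-36],[0,0,0]]]}}

```text
clock: 1.82
eef_pos: [0.1476, -0.4022, 0.42]
ee_rot: [[0.939, 0.345, 0.0], [0.345, -0.939, -0.001], [-0.0, 0.001, -1.0]]
ft_force: [-0.3, -1.3, 0.1]
grip_width: 0.0881
```

Request:
{"name": "move_arm", "arguments": {"series": [[[59.8,-4.2,0],[0,0,-8]],[[59.8,-4.2,0],[0,0,-8]],[[59.8,-4.2,0],[0,0,-8]],[[59.8,-4.2,0],[0,0,-8]]]}}

```text
clock: 2.33
eef_pos: [0.3407, -0.2625, 0.4189]
ee_rot: [[0.61, 0.792, 0.001], [0.792, -0.61, -0.001], [-0.0, 0.001, -1.0]]
ft_force: [0.6, -0.4, -0.2]
grip_width: 0.0881
```

Request:
{"name": "move_arm", "arguments": {"series": [[[59.8,-4.2,0],[0,0,-8]],[[59.8,-4.2,0],[0,0,-8]],[[59.8,-4.2,0],[0,0,-8]],[[59.8,-4.2,0],[0,0,-8]],[[59.8,-4.2,0],[0,0,-8]]]}}

```text
clock: 2.95
eef_pos: [0.4295, 0.0179, 0.4189]
ee_rot: [[-0.042, 0.999, 0.001], [0.999, 0.042, 0.0], [-0.0, 0.001, -1.0]]
ft_force: [0.8, 0.7, 0.3]
grip_width: 0.0881
```

Request:
{"name": "move_arm", "arguments": {"series": [[[0,0,0],[0,0,0]]]}}

```text
clock: 3.08
eef_pos: [0.4291, 0.0207, 0.4192]
ee_rot: [[-0.047, 0.999, 0.001], [0.999, 0.047, 0.001], [0.001, 0.001, -1.0]]
ft_force: [0.2, -0.2, -0.1]
grip_width: 0.0884
```

Request:
{"name": "move_arm", "arguments": {"series": [[[6,25,60],[0,0,4.5]],[[6,25,60],[0,0,4.5]],[[6,25,50],[0,0,0]],[[0,0,0],[0,0,0]]]}}

```text
clock: 3.58
eef_pos: [0.5011, 0.029, 0.2501]
ee_rot: [[0.121, 0.993, -0.008], [0.993, -0.121, 0.001], [-0.0, -0.008, -1.0]]
ft_force: [-0.0, -0.6, 1.0]
grip_width: 0.0883
```

```bash
python3 - <<'E'
from h import *
s=observe();print(s['eef_pos'],np.degrees(np.arctan2(s['ee_rot'][1,1],s['ee_rot'][0,1])),s['qpos'].round(1))
for cam in ('wrist','top'):
    c=snap(cam,cam+'1.png');W=cloud(c)
    near=np.hypot(W[...,0]-.504,W[...,1]-.038)<.06
    for lo,hi in ((.117,.14),(.085,.1),(.048,.066)):
        P=W[near&(W[...,2]>lo)&(W[...,2]<hi)]
        if len(P)<3: continue
        (cx,cy),(a,b),an=cv2.minAreaRect((P[:,:2]*1000).astype(np.float32))
        w,V=np.linalg.eigh(np.cov(P[:,:2].T));d=V[:,1]
        print(cam,lo,len(P),'rect',round(cx,1),round(cy,1),round(a,1),round(b,1),round(an,1),'mean',P.mean(0).round(4),'ax',np.degrees(np.arctan2(d[1],d[0])).round(1),(w**.5).round(4))
    print([(r['uv'],round(r['confidence'],2)) for r in spot_in('nut_grip',cam)[:2]])
E
```

```text
[0.50114552 0.02900702 0.25008472] -6.9370579967491235 [ 21.9  19.7 -36.9 107.5  13.7  57.7 -27.8]
wrist 0.117 811 rect 504.9 39.8 50.4 11.6 83.5 mean [0.5054 0.0413 0.1243] ax 83.6 [0.0034 0.0143]
wrist 0.085 1284 rect 505.4 40.3 46.0 46.4 53.2 mean [0.5054 0.0412 0.0945] ax 174.0 [0.0108 0.014 ]
wrist 0.048 797 rect 505.9 45.5 49.6 60.6 84.5 mean [0.5069 0.054  0.0589] ax 173.9 [0.0118 0.02  ]
[([327.3, 168.1], 0.58)]
[]
```

View pics/wrist1.png

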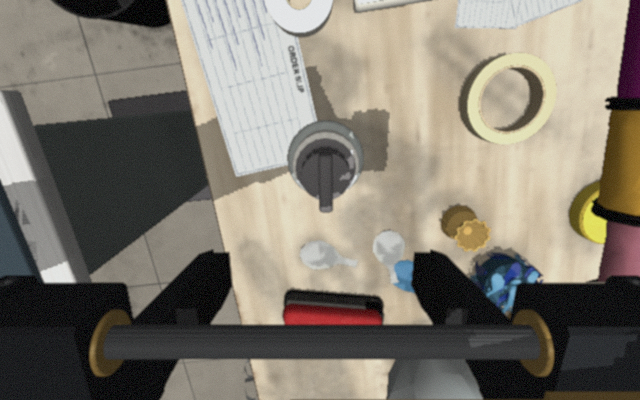

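Request:
{"name": "move_arm", "arguments": {"series": [[[10,2,50],[0,0,0]],[[0,0,45],[0,0,0]],[[0,0,0],[0,0,0]],[[0,0,0],[0,0,0]]], "hand": 60}}

```text
clock: 4.28
eef_pos: [0.5074, 0.04, 0.1614]
ee_rot: [[0.12, 0.993, 0.004], [0.993, -0.12, -0.0], [0.0, 0.004, -1.0]]
ft_force: [-0.1, 0.0, -0.0]
grip_width: 0.0603
```

```bash
cat > st.py <<'E'
from h import *
s=observe();R=s['ee_rot']
print(s['clock'],s['eef_pos'].round(4),'yang',np.degrees(np.arctan2(R[1,1],R[0,1])).round(2),'z',R[:,2].round(4),'q',s['qpos'].round(1),'F',s['ft_force'].round(2),'M',s['moment'].round(3),s['grip_width'].round(4))
e=R.T@(np.array([.5045,.0393,.101])-s['eef_pos'])*1000;print('to axis, tool mm',e.round(1))
E
python3 st.py
```

```text
Traceback (most recent call last):
  File "st.py", line 3, in <module>
    print(s['clock'],s['eef_pos'].round(4),'yang',np.degrees(np.arctan2(R[1,1],R[0,1])).round(2),'z',R[:,2].round(4),'q',s['qpos'].round(1),'F',s['ft_force'].round(2),'M',s['moment'].round(3),s['grip_width'].round(4))
                                                                                                                                                                                                ^^^^^^^^^^^^^^^^^^^^^
AttributeError: 'float' object has no attribute 'round'
```

```bash
sed -i "s/s\['grip_width'\].round(4)/round(s['grip_width'],4)/" st.py; python3 st.py; python3 - <<'E'
from h import *
c=snap('wrist');W=cloud(c)
near=np.hypot(W[...,0]-.504,W[...,1]-.038)<.06
P=W[near&(W[...,2]>.117)&(W[...,2]<.135)];print(cv2.minAreaRect((P[:,:2]*1000).astype(np.float32)),np.median(P[:,2]))
E
```

```text
4.275 [0.5074 0.04   0.1614] yang -6.87 z [ 3.8e-03 -1.0e-04 -1.0e+00] q [ 17.5  27.1 -34.1 111.7  20.5  47.  -34.6] F [-0.07  0.02 -0.  ] M [-0.004 -0.104  0.004] 0.0603
to axis, tool mm [-1.1 -3.  60.4]
((505.24786376953125, 40.312286376953125), (49.778743743896484, 12.017372131347656), 83.89200592041016) 0.12452212140374863
```

Request:
{"name": "move_arm", "arguments": {"series": [[[-0.5,-2.4,20],[0.2,0,-0.5]],[[0,0,20],[0,0,0]],[[0,0,15],[0,0,0]],[[0,0,0],[0,0,0]],[[0,0,0],[0,0,0]]]}}

```text
clock: 4.95
eef_pos: [0.5037, 0.04, 0.1042]
ee_rot: [[0.11, 0.994, -0.003], [0.994, -0.11, 0.001], [0.0, -0.003, -1.0]]
ft_force: [-0.0, 0.1, -0.1]
grip_width: 0.0602
```

```bash
python3 st.py
```

```text
4.95 [0.5037 0.04   0.1042] yang -6.33 z [-2.8e-03  6.0e-04 -1.0e+00] q [ 15.1  32.1 -31.2 113.8  24.8  40.8 -37.8] F [-0.05  0.07 -0.08] M [-0.039 -0.075 -0.014] 0.0602
to axis, tool mm [-0.6  0.9  3.2]
```

Request:
{"name": "move_arm", "arguments": {"series": [[[0,1,3],[-0.2,0,0]],[[0,0,0],[0,0,0]],[[0,0,0],[0,0,0]]], "hand": 22, "newtons": 8}}

```text
clock: 5.32
eef_pos: [0.5044, 0.0397, 0.101]
ee_rot: [[0.111, 0.994, 0.0], [0.994, -0.111, -0.0], [0.0, 0.0, -1.0]]
ft_force: [0.3, -0.7, -0.4]
grip_width: 0.0319
```

```bash
python3 st.py
```

```text
5.325 [0.5044 0.0397 0.101 ] yang -6.35 z [ 3.e-04 -0.e+00 -1.e+00] q [ 14.9  32.3 -31.  114.   25.2  40.3 -38.1] F [ 0.33 -0.69 -0.42] M [-0.08  -0.135  0.003] 0.0319
to axis, tool mm [-0.4  0.1 -0. ]
```

Request:
{"name": "move_arm", "arguments": {"series": [[[0,0,0],[0,0,0]],[[0,0,0],[0,0,0]],[[0,0,0],[0,0,0]]], "hand": 0, "newtons": 8}}

```text
clock: 5.7
eef_pos: [0.5044, 0.0397, 0.1008]
ee_rot: [[0.11, 0.994, 0.0], [0.994, -0.11, 0.0], [0.0, 0.0, -1.0]]
ft_force: [0.4, 0.1, 0.9]
grip_width: 0.0118
```

```bash
python3 st.py
```

```text
5.7 [0.5044 0.0397 0.1008] yang -6.34 z [ 1.e-04  0.e+00 -1.e+00] q [ 14.9  32.4 -31.  114.   25.2  40.3 -38.1] F [0.39 0.07 0.9 ] M [-0.054 -0.121  0.021] 0.0118
to axis, tool mm [-0.4  0.2 -0.2]
```

Request:
{"name": "move_arm", "arguments": {"series": [[[0,0,0.4],[0,0,-3]],[[0,0,0],[0,0,-3]],[[0,0,0],[0,0,0]]], "newtons": 6}}

```text
clock: 6.08
eef_pos: [0.5047, 0.0399, 0.1008]
ee_rot: [[0.006, 1.0, 0.001], [1.0, -0.006, 0.0], [0.0, 0.001, -1.0]]
ft_force: [0.2, -0.1, 4.0]
grip_width: 0.0123
```

```bash
python3 st.py
```

```text
6.075 [0.5047 0.0399 0.1008] yang -0.37 z [ 8.e-04  2.e-04 -1.e+00] q [ 15.9  32.7 -32.4 113.9  26.4  40.7 -33.1] F [ 0.2  -0.15  3.96] M [-0.073  0.024  0.035] 0.0123
to axis, tool mm [-0.6 -0.2 -0.2]
```

Request:
{"name": "move_arm", "arguments": {"series": [[[0,0,0],[0,0,-3]],[[0,0,0],[0,0,-3]],[[0,0,0],[0,0,0]]]}}

```text
clock: 6.45
eef_pos: [0.5047, 0.0399, 0.1007]
ee_rot: [[-0.097, 0.995, 0.001], [0.995, 0.097, 0.0], [0.0, 0.001, -1.0]]
ft_force: [0.4, -0.4, 4.1]
grip_width: 0.0122
```

Request:
{"name": "move_arm", "arguments": {"series": [[[0,0,0],[0,0,-3]],[[0,0,0],[0,0,-3]],[[0,0,0],[0,0,0]]]}}

```text
clock: 6.82
eef_pos: [0.5047, 0.0399, 0.1007]
ee_rot: [[-0.201, 0.98, 0.001], [0.98, 0.201, 0.0], [0.0, 0.001, -1.0]]
ft_force: [0.2, -0.5, 5.1]
grip_width: 0.0117
```

```bash
python3 st.py
```

```text
6.825 [0.5047 0.0399 0.1007] yang 11.59 z [ 7.e-04  2.e-04 -1.e+00] q [ 18.1  33.5 -35.3 113.8  28.7  41.5 -23.2] F [ 0.23 -0.46  5.13] M [-0.032 -0.074  0.04 ] 0.0117
to axis, tool mm [-0.5 -0.3 -0.3]
```

Request:
{"name": "move_arm", "arguments": {"series": [[[0,0,0],[0,0,-2.5]],[[0,0,0],[0,0,-2.5]],[[0,0,0],[0,0,0]]]}}

```text
clock: 7.2
eef_pos: [0.5046, 0.0399, 0.1006]
ee_rot: [[-0.288, 0.958, 0.001], [0.958, 0.288, 0.0], [0.0, 0.001, -1.0]]
ft_force: [-0.6, 0.1, 5.7]
grip_width: 0.0117
```

Request:
{"name": "move_arm", "arguments": {"series": [[[0,0,0],[0,0,-2.5]],[[0,0,0],[0,0,-2.5]],[[0,0,0],[0,0,0]]]}}

```text
clock: 7.58
eef_pos: [0.5046, 0.0399, 0.1006]
ee_rot: [[-0.37, 0.929, 0.001], [0.929, 0.37, 0.0], [-0.0, 0.001, -1.0]]
ft_force: [-0.1, 0.2, 5.3]
grip_width: 0.0121
```

```bash
python3 st.py
```

```text
7.575 [0.5046 0.0399 0.1006] yang 21.73 z [ 6.e-04  2.e-04 -1.e+00] q [ 19.9  34.2 -37.7 113.7  30.7  42.3 -14.7] F [-0.15  0.18  5.31] M [-0.024 -0.058  0.012] 0.0121
to axis, tool mm [-0.5 -0.3 -0.4]
```

Request:
{"name": "move_arm", "arguments": {"series": [[[0,0,0],[0,0,-2.5]],[[0,0,0],[0,0,-2.5]],[[0,0,0],[0,0,0]]]}}

```text
clock: 7.95
eef_pos: [0.5044, 0.0398, 0.1004]
ee_rot: [[-0.449, 0.893, 0.0], [0.893, 0.449, 0.0], [0.0, 0.0, -1.0]]
ft_force: [0.6, 0.1, 3.7]
grip_width: 0.0124
```

Request:
{"name": "move_arm", "arguments": {"series": [[[0,0,0],[0,0,-2.5]],[[0,0,0],[0,0,-2.5]],[[0,0,0],[0,0,0]]]}}

```text
clock: 8.32
eef_pos: [0.5038, 0.0394, 0.1]
ee_rot: [[-0.525, 0.851, -0.001], [0.851, 0.525, -0.0], [0.0, -0.001, -1.0]]
ft_force: [0.2, 0.3, -1.4]
grip_width: 0.0122
```

```bash
python3 st.py
```

```text
8.325 [0.5038 0.0394 0.1   ] yang 31.69 z [-1.2e-03 -2.0e-04 -1.0e+00] q [ 21.6  35.  -40.  113.6  32.7  43.1  -6.3] F [ 0.24  0.26 -1.4 ] M [ 0.031 -0.092 -0.007] 0.0122
to axis, tool mm [-0.5  0.6 -1. ]
```

Request:
{"name": "move_arm", "arguments": {"series": [[[0,0,0],[0,0,0]],[[0,0,0],[0,0,0]],[[0,0,0],[0,0,0]]], "hand": 24}}

```text
clock: 8.7
eef_pos: [0.5043, 0.0397, 0.1004]
ee_rot: [[-0.525, 0.851, -0.0], [0.851, 0.525, -0.0], [-0.0, -0.0, -1.0]]
ft_force: [-0.1, 0.5, -0.3]
grip_width: 0.0241
```

```bash
python3 st.py; python3 - <<'E'
from h import *
for cam in ('scene','top','wrist'):
    c=snap(cam);W=cloud(c)
    near=np.hypot(W[...,0]-.504,W[...,1]-.039)<.035
    z=W[near][:,2]; print(cam,np.histogram(z,bins=np.arange(.03,.132,.004)))
    if cam=='scene': cv2.imwrite('pics/s2.png',cv2.resize(c['img'][160:290,260:460],(800,520),interpolation=cv2.INTER_CUBIC)[:,:,::-1])
E
```

```text
8.7 [0.5043 0.0397 0.1004] yang 31.66 z [-0.e+00 -1.e-04 -1.e+00] q [ 21.6  35.  -40.  113.6  32.6  43.1  -6.3] F [-0.06  0.52 -0.27] M [-0.088 -0.136  0.013] 0.0241
to axis, tool mm [-0.5 -0.1 -0.6]
scene (array([ 15,  22, 123,  26, 119,  62,  23,  23,  24,  19,  23,  24,  31,
        68,  62,  13,  11,  21,  27,  28,  49,  94,  29,  20,  17]), array([0.03 , 0.034, 0.038, 0.042, 0.046, 0.05 , 0.054, 0.058, 0.062,
       0.066, 0.07 , 0.074, 0.078, 0.082, 0.086, 0.09 , 0.094, 0.098,
       0.102, 0.106, 0.11 , 0.114, 0.118, 0.122, 0.126, 0.13 ]))
top (array([0, 0, 0, 0, 0, 0, 0, 0, 0, 0, 0, 0, 0, 0, 0, 0, 0, 0, 0, 0, 0, 0,
       0, 0, 0]), array([0.03 , 0.034, 0.038, 0.042, 0.046, 0.05 , 0.054, 0.058, 0.062,
       0.066, 0.07 , 0.074, 0.078, 0.082, 0.086, 0.09 , 0.094, 0.098,
       0.102, 0.106, 0.11 , 0.114, 0.118, 0.122, 0.126, 0.13 ]))
wrist (array([  34,   37, 1271,   53, 1374,  567,  134,  135,  148,  159,  182,
        183,  248, 1580,  720,   78,   78,  181,  327,  402,  652, 2487,
        502,  539,  477]), array([0.03 , 0.034, 0.038, 0.042, 0.046, 0.05 , 0.054, 0.058, 0.062,
       0.066, 0.07 , 0.074, 0.078, 0.082, 0.086, 0.09 , 0.094, 0.098,
       0.102, 0.106, 0.11 , 0.114, 0.118, 0.122, 0.126, 0.13 ]))
```

View pics/s2.png

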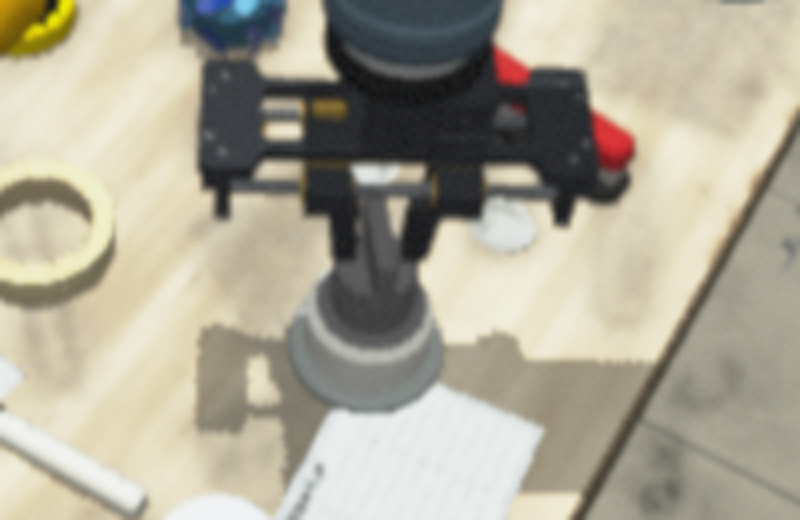

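Request:
{"name": "move_arm", "arguments": {"series": [[[0,0,4.5],[0,0,0]],[[0,0,4],[0,0,0]],[[0,0,0],[0,0,0]]]}}

```text
clock: 9.22
eef_pos: [0.504, 0.0397, 0.0914]
ee_rot: [[-0.525, 0.851, -0.001], [0.851, 0.525, -0.0], [0.0, -0.001, -1.0]]
ft_force: [-0.3, -0.2, -0.3]
grip_width: 0.0238
```

Request:
{"name": "move_arm", "arguments": {"series": [[[0,0,0],[0,0,0]],[[0,0,0],[0,0,0]],[[0,0,0],[0,0,0]]], "hand": 0, "newtons": 12}}

```text
clock: 9.6
eef_pos: [0.5043, 0.0397, 0.0919]
ee_rot: [[-0.525, 0.851, -0.0], [0.851, 0.525, 0.0], [0.0, -0.0, -1.0]]
ft_force: [0.5, -0.2, -0.7]
grip_width: 0.0119
```

```bash
python3 st.py
```

```text
9.6 [0.5043 0.0397 0.0919] yang 31.66 z [-0.  0. -1.] q [ 21.1  35.7 -39.3 113.8  33.4  42.2  -7. ] F [ 0.49 -0.15 -0.69] M [ 0.009 -0.165 -0.012] 0.0119
to axis, tool mm [-0.5 -0.1 -9.1]
```

Request:
{"name": "move_arm", "arguments": {"series": [[[0,0,0.4],[0,0,5]],[[0,0,0.4],[0,0,5]],[[0,0,0],[0,0,0]]]}}

```text
clock: 9.98
eef_pos: [0.5043, 0.0398, 0.0911]
ee_rot: [[-0.37, 0.929, 0.0], [0.929, 0.37, -0.0], [-0.0, -0.0, -1.0]]
ft_force: [-1.4, -0.2, -0.6]
grip_width: 0.0117
```

```bash
python3 st.py
```

```text
9.975 [0.5043 0.0398 0.0911] yang 21.71 z [ 0.e+00 -2.e-04 -1.e+00] q [ 19.3  35.  -36.9 113.9  31.5  41.3 -15.4] F [-1.38 -0.23 -0.65] M [ 0.074 -0.089 -0.055] 0.0117
to axis, tool mm [-0.5  0.  -9.9]
```

Request:
{"name": "move_arm", "arguments": {"series": [[[0,0,0.4],[0,0,5]],[[0,0,0.4],[0,0,5]],[[0,0,0.4],[0,0,5]],[[0,0,0],[0,0,0]]]}}

```text
clock: 10.48
eef_pos: [0.5044, 0.0398, 0.09]
ee_rot: [[-0.118, 0.993, 0.0], [0.993, 0.118, -0.0], [-0.0, 0.0, -1.0]]
ft_force: [0.6, -0.1, 0.1]
grip_width: 0.0121
```

Request:
{"name": "move_arm", "arguments": {"series": [[[0,0,0.4],[0,0,5]],[[0,0,0.4],[0,0,5]],[[0,0,0],[0,0,0]]]}}

```text
clock: 10.85
eef_pos: [0.5045, 0.0399, 0.0892]
ee_rot: [[0.055, 0.998, 0.0], [0.998, -0.055, -0.0], [-0.0, 0.0, -1.0]]
ft_force: [-0.7, 0.2, -0.2]
grip_width: 0.0114
```

```bash
python3 st.py
```

```text
10.85 [0.5045 0.0399 0.0892] yang -3.15 z [ 3.e-04 -0.e+00 -1.e+00] q [ 14.7  33.6 -30.9 114.2  26.7  39.2 -36.2] F [-0.74  0.21 -0.19] M [ 0.032 -0.122  0.009] 0.0114
to axis, tool mm [ -0.6   0.1 -11.8]
```

Request:
{"name": "move_arm", "arguments": {"series": [[[0,0,0.4],[0,0,5]],[[0,0,0.4],[0,0,5]],[[0,0,0.4],[0,0,5]],[[0,0,0],[0,0,0]]]}}

```text
clock: 11.35
eef_pos: [0.5046, 0.0399, 0.0881]
ee_rot: [[0.311, 0.95, 0.001], [0.95, -0.311, -0.0], [0.0, 0.001, -1.0]]
ft_force: [0.6, -0.0, 1.7]
grip_width: 0.0118
```

Request:
{"name": "move_arm", "arguments": {"series": [[[0,0,0.35],[0,0,5]],[[0,0,0.35],[0,0,5]],[[0,0,0],[0,0,0]]]}}

```text
clock: 11.72
eef_pos: [0.5046, 0.0398, 0.0875]
ee_rot: [[0.471, 0.882, 0.001], [0.882, -0.471, -0.0], [0.0, 0.001, -1.0]]
ft_force: [0.1, -0.4, 3.2]
grip_width: 0.012
```

```bash
python3 st.py
```

```text
11.725 [0.5046 0.0398 0.0875] yang -28.11 z [ 5.e-04 -1.e-04 -1.e+00] q [  9.9  32.4 -24.6 114.5  21.6  37.4 -56.8] F [ 0.13 -0.38  3.15] M [ 0.054  0.05  -0.012] 0.012
to axis, tool mm [ -0.5   0.2 -13.5]
```

Request:
{"name": "move_arm", "arguments": {"series": [[[0,0,0.2],[0,0,4]],[[0,0,0.2],[0,0,4]],[[0,0,0],[0,0,0]]], "newtons": 35}}

```text
clock: 12.1
eef_pos: [0.5052, 0.04, 0.0875]
ee_rot: [[0.59, 0.808, 0.002], [0.808, -0.59, 0.0], [0.001, 0.001, -1.0]]
ft_force: [0.4, 0.5, 7.5]
grip_width: 0.0116
```

```bash
python3 st.py
```

```text
12.1 [0.5052 0.04   0.0875] yang -36.12 z [ 1.7e-03  2.0e-04 -1.0e+00] q [  8.4  32.1 -22.6 114.6  19.9  36.9 -63.3] F [0.39 0.48 7.53] M [ 0.069  0.048 -0.103] 0.0116
to axis, tool mm [ -1.   -0.1 -13.5]
```

Request:
{"name": "move_arm", "arguments": {"series": [[[0,0,0.3],[0,0,4]],[[0,0,0],[0,0,0]]]}}

```text
clock: 12.35
eef_pos: [0.5055, 0.0401, 0.0874]
ee_rot: [[0.644, 0.765, 0.002], [0.765, -0.644, 0.0], [0.002, 0.002, -1.0]]
ft_force: [-0.8, -0.6, 9.2]
grip_width: 0.0117
```

```bash
python3 st.py
```

```text
12.35 [0.5055 0.0401 0.0874] yang -40.12 z [ 2.4e-03  3.0e-04 -1.0e+00] q [  7.6  31.9 -21.6 114.6  19.1  36.7 -66.6] F [-0.84 -0.63  9.25] M [ 0.077  0.11  -0.079] 0.0117
to axis, tool mm [ -1.2  -0.3 -13.6]
```

```bash
python3 - <<'E'
from h import *
for cam in ('scene','wrist'):
    c=snap(cam);W=cloud(c)
    d=np.hypot(W[...,0]-.5045,W[...,1]-.0395)
    n=c['R']@np.array([0,0,1.])
    z=W[(d<.0215)&(d>.012)][:,2];h,b=np.histogram(z,bins=np.arange(.070,.095,.001));print(cam,'cap',dict(zip((b[:-1]*1000).round().astype(int),h)))
    z=W[(d<.035)&(d>.0322)][:,2];print('roll rim',np.median(z[(z>.03)&(z<.046)]))
    z=W[(d<.0298)&(d>.0255)][:,2];h,b=np.histogram(z,bins=np.arange(.036,.062,.002));print('flange',dict(zip((b[:-1]*1000).round().astype(int),h)))
E
```

```text
scene cap {np.int64(70): np.int64(0), np.int64(71): np.int64(0), np.int64(72): np.int64(0), np.int64(73): np.int64(0), np.int64(74): np.int64(0), np.int64(75): np.int64(0), np.int64(76): np.int64(0), np.int64(77): np.int64(0), np.int64(78): np.int64(4), np.int64(79): np.int64(7), np.int64(80): np.int64(11), np.int64(81): np.int64(8), np.int64(82): np.int64(2), np.int64(83): np.int64(1), np.int64(84): np.int64(0), np.int64(85): np.int64(1), np.int64(86): np.int64(3), np.int64(87): np.int64(0), np.int64(88): np.int64(1), np.int64(89): np.int64(2), np.int64(90): np.int64(3), np.int64(91): np.int64(2), np.int64(92): np.int64(0), np.int64(93): np.int64(2)}
roll rim 0.03911093185217656
flange {np.int64(36): np.int64(0), np.int64(38): np.int64(2), np.int64(40): np.int64(4), np.int64(42): np.int64(16), np.int64(44): np.int64(36), np.int64(46): np.int64(12), np.int64(48): np.int64(0), np.int64(50): np.int64(0), np.int64(52): np.int64(0), np.int64(54): np.int64(0), np.int64(56): np.int64(0), np.int64(58): np.int64(0)}
wrist cap {np.int64(70): np.int64(0), np.int64(71): np.int64(0), np.int64(72
[... 261 characters left out ...]
), np.int64(82): np.int64(17), np.int64(83): np.int64(0), np.int64(84): np.int64(0), np.int64(85): np.int64(0), np.int64(86): np.int64(2), np.int64(87): np.int64(16), np.int64(88): np.int64(36), np.int64(89): np.int64(44), np.int64(90): np.int64(32), np.int64(91): np.int64(39), np.int64(92): np.int64(33), np.int64(93): np.int64(53)}
roll rim 0.040830695189673215
flange {np.int64(36): np.int64(0), np.int64(38): np.int64(0), np.int64(40): np.int64(0), np.int64(42): np.int64(76), np.int64(44): np.int64(998), np.int64(46): np.int64(48), np.int64(48): np.int64(0), np.int64(50): np.int64(0), np.int64(52): np.int64(0), np.int64(54): np.int64(0), np.int64(56): np.int64(0), np.int64(58): np.int64(0)}
```

Request:
{"name": "move_arm", "arguments": {"series": [[[0,0,0],[0,0,2.5]],[[0,0,0],[0,0,0]]]}}

```text
clock: 12.7
eef_pos: [0.5056, 0.0401, 0.0875]
ee_rot: [[0.677, 0.736, 0.003], [0.736, -0.677, 0.0], [0.002, 0.002, -1.0]]
ft_force: [-0.5, 0.2, 9.2]
grip_width: 0.0117
```

```bash
python3 st.py
```

```text
12.7 [0.5056 0.0401 0.0875] yang -42.59 z [ 2.5e-03  4.0e-04 -1.0e+00] q [  7.1  31.9 -21.  114.6  18.5  36.6 -68.6] F [-0.51  0.15  9.23] M [ 0.111 -0.013  0.065] 0.0117
to axis, tool mm [ -1.3  -0.3 -13.6]
```

Request:
{"name": "move_arm", "arguments": {"series": [[[0,0,0],[0,0,2.5]],[[0,0,0],[0,0,0]]]}}

```text
clock: 12.95
eef_pos: [0.5057, 0.0399, 0.0874]
ee_rot: [[0.708, 0.706, 0.003], [0.706, -0.708, 0.0], [0.002, 0.002, -1.0]]
ft_force: [0.6, -0.5, 8.1]
grip_width: 0.0117
```

```bash
python3 st.py
```

```text
12.95 [0.5057 0.0399 0.0874] yang -45.09 z [ 2.7e-03  2.0e-04 -1.0e+00] q [  6.6  31.8 -20.4 114.6  18.   36.4 -70.6] F [ 0.63 -0.5   8.13] M [-0.039 -0.053  0.059] 0.0117
to axis, tool mm [ -1.3  -0.4 -13.6]
```

```bash
cat >> st.py <<'E'
M=[]
for i in range(6):
    capture('wrist');s=observe();M.append(np.r_[s['ft_force'],s['moment']])
M=np.array(M);print('avg',M.mean(0).round(3),'sd',M.std(0).round(3)[5])
E
python3 st.py
```

```text
12.95 [0.5057 0.0399 0.0874] yang -45.09 z [ 2.7e-03  2.0e-04 -1.0e+00] q [  6.6  31.8 -20.4 114.6  18.   36.4 -70.6] F [ 0.63 -0.5   8.13] M [-0.039 -0.053  0.059] 0.0117
to axis, tool mm [ -1.3  -0.4 -13.6]
avg [ 0.346 -0.338  8.85  -0.03  -0.059  0.058] sd 0.037
```

Request:
{"name": "move_arm", "arguments": {"series": [[[0,0,0],[0,0,2.5]],[[0,0,0],[0,0,0]]]}}

```text
clock: 13.5
eef_pos: [0.5058, 0.0397, 0.0875]
ee_rot: [[0.738, 0.674, 0.003], [0.674, -0.738, -0.0], [0.002, 0.002, -1.0]]
ft_force: [0.5, -1.8, 8.3]
grip_width: 0.0116
```

```bash
python3 st.py
```

```text
13.5 [0.5058 0.0397 0.0875] yang -47.59 z [ 0.0028 -0.     -1.    ] q [  6.1  31.7 -19.7 114.7  17.5  36.3 -72.7] F [ 0.55 -1.78  8.35] M [-0.133 -0.103  0.141] 0.0116
to axis, tool mm [ -1.2  -0.5 -13.5]
avg [ 0.432 -1.031  9.1   -0.129 -0.096  0.151] sd 0.024
```

Request:
{"name": "move_arm", "arguments": {"series": [[[0,0,0],[0,0,2]],[[0,0,0],[0,0,0]]]}}

```text
clock: 14.05
eef_pos: [0.5058, 0.0396, 0.0875]
ee_rot: [[0.761, 0.649, 0.003], [0.649, -0.761, -0.0], [0.002, 0.002, -1.0]]
ft_force: [0.9, -1.9, 8.8]
grip_width: 0.0116
```

```bash
python3 st.py
```

```text
14.05 [0.5058 0.0396 0.0875] yang -49.56 z [ 2.8e-03 -2.0e-04 -1.0e+00] q [  5.7  31.6 -19.2 114.7  17.   36.2 -74.3] F [ 0.92 -1.87  8.78] M [-0.167 -0.154  0.281] 0.0116
to axis, tool mm [ -1.2  -0.6 -13.6]
avg [ 0.778 -1.02   8.5   -0.189 -0.123  0.26 ] sd 0.031
```

Request:
{"name": "move_arm", "arguments": {"series": [[[0,0,0],[0,0,0]],[[0,0,0],[0,0,0]],[[0,0,0],[0,0,0]],[[0,0,0],[0,0,0]]], "hand": 50}}

```text
clock: 14.85
eef_pos: [0.5041, 0.0398, 0.0863]
ee_rot: [[0.764, 0.645, -0.001], [0.645, -0.764, -0.0], [-0.0, -0.0, -1.0]]
ft_force: [0.1, -0.1, 0.1]
grip_width: 0.0489
```

Request:
{"name": "move_arm", "arguments": {"series": [[[0,0,-15],[0,0,0]],[[0,0,-30],[0,0,0]],[[0,0,-40],[0,0,0]],[[0,0,-40],[0,0,0]],[[0,0,0],[0,0,0]]]}}

```text
clock: 15.48
eef_pos: [0.5065, 0.0401, 0.2153]
ee_rot: [[0.764, 0.645, 0.007], [0.645, -0.764, 0.0], [0.006, 0.004, -1.0]]
ft_force: [0.7, 0.1, -0.5]
grip_width: 0.0504
```

```bash
python3 - <<'E'
from h import *
s=observe();print(s['clock'],s['eef_pos'],s['moment'],s['grip_width'])
for cam in ('scene','wrist'):
    c=snap(cam,cam+'9.png');W=cloud(c)
    d=np.hypot(W[...,0]-.5045,W[...,1]-.0395)
    z=W[(d<.0215)&(d>.012)][:,2];z=z[(z>.07)&(z<.087)];print(cam,'cap',np.median(z).round(4),len(z))
    P=W[(d<.035)&(W[...,2]>.103)&(W[...,2]<.12)];print('top',np.median(P[:,2]),cv2.minAreaRect((P[:,:2]*1000).astype(np.float32)))
    z=W[(d<.035)&(d>.0322)][:,2];print('rim',np.median(z[(z>.03)&(z<.046)]))
a=cv2.imread('pics/scene9.png')[150:300,240:440];cv2.imwrite('pics/f.png',cv2.resize(a,(800,600),interpolation=cv2.INTER_CUBIC))
E
```

```text
15.475 [0.50650139 0.04013159 0.21531817] [-0.04517609  0.03072715 -0.02121759] 0.05035360699151828
scene cap 0.0808 94
top 0.1097658648794478 ((504.72503662109375, 39.66693115234375), (49.74382400512695, 13.650330543518066), 40.82765197753906)
rim 0.039260830357944344
wrist cap 0.0809 950
top 0.11055680168831493 ((505.50189208984375, 40.39105987548828), (49.88563537597656, 11.748744010925293), 40.502037048339844)
rim 0.04081480456791281
```

View pics/f.png

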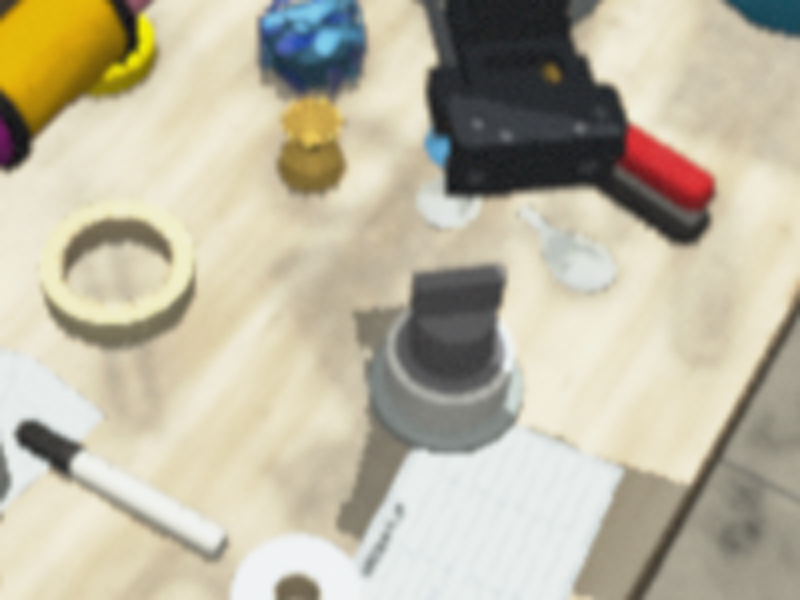

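```bash
python3 -c "
from h import *
print(close_job())"
```

```text
the job is handed in; nothing more can be done
None
```

I ran the nut down onto the roll, tightened it to about 0.26 N m and released it. I handed the job in at about 15.5 s. No verdict was reported.

- **Drop:** I turned the nut backward with a light grip and about 4–5 N of downward press. The support force vanished at about 38°. I opened the fingers and the nut dropped about 9 mm, confirmed by the depth images.
- **Running down:** I regripped and turned it clockwise about 81°, following the thread down. It met the roll between 60° and 72°. I stopped when the turning moment had risen to about 0.26 N m, within the 0.15–0.4 snug range. The highest tool force I read was about 9 N.
- **Last checks:**
  - The nut's foot is at about 41 mm above the worktop in both views, on the roll's top.
  - The bar stayed at the angle where I released it (40.5° against 40.6°).
  - The gripper is about 10 cm clear, and the last scene picture showed the bystanders in view where they were.

**Uncertain or disagreeing:**
- The clamping force on the roll was only inferred from the torque; I did not measure it.
- The tool stopped descending about 20° before the moment rose. I put this down to play in the thread while I pressed down, but did not confirm it.
- The scene camera read the roll's rim 1.5 mm lower than the wrist camera (39.3 mm against 40.8 mm).

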